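# Set and start the skin-test timer

## Task

Turn the dial of the orange timer clockwise until its white line points at the red tab, then push the green start button on that timer fully down and let go. The timer stands loose on the desk and its dial is stiff, so push the dial home and keep pressing down firmly while you turn it: the timer must not spin or slide, and the desk's glass must never carry more than 30 N under it. Leave the blue timer and everything else on the desk where it stands.

Things in the scene. Friction and masses are not known exactly. Their poses are not given: they have to be found in the camera images.
- timer: The orange timer: a loose round drum, 112 mm across, 0.25 to 0.35 kg, on four feet 44 mm from its axis. Origin: centre of its underside; z up, x away from the start button. Its white deck is 44 mm above the origin. Friction on the glass is about 0.6 +-15 % (hidden): 10 to 13 N in all under the feet (weight included) keeps it from spinning while the dial turns, more if it is also pushed sideways
- dial_grip (a point): On the dial's axis, 80 mm above the timer's underside, where to grip; x along the bar to the end with the white line, z up. Black dial, pushed home: skirt 40 mm across, 47 to 53 mm above the underside, under a bar 36 mm long (x), 14 mm thick (y), 53 to 91 mm up; white line from mid-bar to the +x end. It starts 1 to 5 mm proud of this (not measured) and slides home with 1.5 N, then bears hard
- dial (a joint): Angle of the dial on the timer, rad, growing clockwise seen from above, range 0 to 3.0; at 0 the white line points along the timer's x. Stiff: it takes 0.28 N m to turn either way (a firm grip, 30 N or more) and stays where it is left
- tab (a joint): Angle of the red tab round the same axis, same zero and sense: the white line points at the tab when dial equals tab. It stays where it is; leave it
- tab_mark (a point): Top of the red tab, 10 x 6 x 5 mm, on the deck 28 mm from the dial's axis, 50 mm above the underside
- start_top (a point): Centre of the top of the green start button, 18 mm across, 42 mm from the dial's axis on the timer's -x side, 53 mm above the underside (9 mm above the deck), directly over one foot
- start (a joint): How far the start button is down, m: 0 up, 0.004 fully down, counted as pushed beyond 0.003; sprung, about 1 N to begin, 4 N fully down, and it comes up again when let go
- timer_rim (a point): Point on the top edge of the orange drum, 56 mm from its axis on the timer's +x side; it must not move, the timer neither spinning nor sliding
- other_timer: A blue timer of the same shape and size with a grey dial; leave alone. Origin: centre of its underside
- pill_jar: Small amber jar, 36 mm across, 60 mm tall, loose; leave alone. Origin: centre of its underside
- thermometer: White thermometer, 18 x 125 x 10 mm, loose; leave alone
- squeeze_bottle: White squeeze bottle, 48 mm across, 110 mm tall, loose; leave alone
- steel_bowl: Steel bowl, 100 mm across, 40 mm tall, loose; leave alone
- pen_mug: White cup with pens, 76 mm across, 118 mm tall with the pens, loose; leave alone
- glass_top: Blue glass sheet on the desk, 620 x 1100 x 5 mm, top 5 mm above the work surface; the timers and small things stand on it. More than 30 N between it and the orange timer (weight included) at any moment fails

How it is judged:
By the outcome, as a careful person would: the job done as asked, in the order asked, and still so for the second after the job is handed in, with the robot touching nothing.
It also fails if it takes over 72 s, if anything falls off the work surface, if the arm or the gripper's body presses on something with over 40 N, if the wrist force passes 120 N, or if a joint passes its speed limit or range.

## Robot

A 7-joint arm with a two-finger parallel gripper is mounted at the origin on the work surface. World frame = base frame: x ahead of the robot, y to its left, z up, the work surface at z = 0. Lengths are in m, angles in degrees, forces in N, time in s.
With the tool pointing down it reaches from about 0.425 to 0.875 m from the base axis. Payload 4.7 kg.
Tool frame: the origin (TCP) lies between the finger pads; the fingertips stand 19 mm ahead of it and the grasp point (between the pads) is the TCP; z points along the fingers, x is the direction in which the jaws open and shut, and the axes are right-handed (so a half turn about z gives the same grasp; the last joint's range is limited). The gripper opens to 87 mm and grips with 3 to 60 N. Pads are 19 mm wide; open, the fingers measure 117 mm over their backs; the gripper's body (75 mm by 190 mm) begins 51 mm behind the grasp point.
Start: joints at [75.579, 18.392, -4.016, 83.108, 1.295, 78.541, -3.26], TCP at [0.171, -0.627, 0.242] pointing down, gripper open.
Joint ranges: [-163.93, 163.93], [-17.29, 119.83], [-79.2, 71.16], [3.27, 140.29], [-89.18, 269.18], [5.43, 117.66], [-154.24, 154.24]. Speed limits (degrees/s): [147.25, 147.25, 180, 180, 180, 180, 180].

## Interface

Orientations are given as a 3x3 rotation matrix whose columns are the frame's x, y, z axes.
In Python, from station import manip, imaging, order, find_in, tip_of gives the robot as it stands. The module is installed in compiled form; this text tells all that it offers.
- The arm moves only by the tool apply_moves, never from a script. Its argument "motion" is text: rows parted by semicolons, each of 4 numbers parted by spaces: the shift along the tool's x, y, z in m, then the turn about the tool's z in degrees. In form: x y z roll; .... A call has 1 to 8 rows; each row shifts and turns the commanded pose from where the row before left it, along the tool's axes as they then stand; what a row does not reach is not made up. A row lasts 1/8 s, in which the tool goes at most 62.5 mm and 10.7 degrees, less where a joint would pass 70% of its speed; a pose out of reach is approached as far as the arm can. A call with a gripper value outside its range is refused whole. "hand" is the closure in counts, from 0 (fully open) to 255 (shut), set as the call begins (left out, the last holds). The fingers move at their own pace and stop on an object; the grip force is fixed at half the most. Time passes only in rows, so rows that do not move let the fingers close. It gives the time, the measured TCP pose, the force and the opening at its end, in the units of the state.
- manip.read_state(): the state, without advancing time (a new reading comes with each control period).
- imaging.capture(name): name is "side" or "top"; returns a dict with "image" (480x640x3 uint8, red, green, blue), "depth" (480x640 float32, m along the optical axis (not along the pixel's ray), 0 where there is no reading), "camera_matrix" (3x3 intrinsics, pixels), "k1" (the pictures are not rectified: a ray, as slopes to the right and down, at radius r is drawn at 1 + k1 r^2 times it, then the intrinsics apply), "camera_from_world" (4x4, takes a point from world to camera coordinates). Camera axes: x right, y up, looking along -z (the intrinsics and any distortion apply to the point x, -y, -z); pixel columns grow to the right and rows downward; lengths in m; the calibration is good to about 2 mm. A picture is of the moment at which its call begins.
- order.finish_job(): hands the job in, once; it reports no verdict.
Trained networks look in the newest picture that a camera, given by its name, has taken for a name from the list of things; names that differ only in an ending like _2 or _b are one class to them, and where a whole thing is asked for, a point or a joint stands for the part that bears it (a point fixed in the world has none). Each returns a list of dicts, best first, with "conf" (0 to 1); they miss things now and then, are a little off and sometimes report something else, mostly with a low value. They report only what shows in the picture. A call takes as long as a camera call.
- find_in(thing, camera): "at" ([row, column] in pixels, amid what is visible of it).
- tip_of(thing, camera): "at" ([row, column] in pixels: a listed point, or the origin of a listed thing).
The state is a dict: "time": time; "joint_pos": joint angles; "qvel": joint speeds; "effort": joint torques, N m; "tcp_pos": TCP position; "tool_rot": TCP orientation; "ft_force": force on the tool from outside, world axes, zero at the start; "wrist_torque": the same for the moment, N m; "opening": finger opening in m.
Only numpy, scipy, OpenCV 4.12 (cv2) and the standard library are available. Lean on these libraries where they do the work, as an engineer would, in place of code of your own. Each camera call takes 0.05 s, during which the arm holds its last target. There are 200 camera calls.

## Working session

There is one attempt and no reset: what is moved stays moved. The work goes in short steps, Python scripts to look and compute and a tool call to move; the robot and the scene stay as the last step left them, time stands still between calls to the robot, and variables do not carry over. Pictures are saved under pics/ and viewed, about 8 in all and at most 12, crops included, and the job is handed in when it is done.

Besides the shell and the picture viewer there is one more tool, called after ">>>" as a command line: name --argument value ..., lists and objects as JSON in quotes. apply_moves: Moves the arm, as the interface text tells. Its arguments: {"type":"object","properties":{"motion":{"type":"string"},"hand":{"type":"number"}},"required":["motion"]}

```bash
mkdir -p pics
cat > h.py <<'E'
import numpy as np, cv2
from station import manip, imaging, order, find_in, tip_of
def ray(c,at):
    K=c["camera_matrix"];r,col=at
    d=np.array([(col-K[0,2])/K[0,0],(r-K[1,2])/K[1,1]])
    s=d.copy()
    for _ in range(20): s=d/(1+c["k1"]*(s@s))
    M=np.linalg.inv(c["camera_from_world"])
    return M[:3,3], M[:3,:3]@np.array([s[0],-s[1],-1.])
def atz(c,at,z):
    o,d=ray(c,at); return o+d*(z-o[2])/d[2]
def atdepth(c,at):
    o,d=ray(c,at); return o+d*c["depth"][int(round(at[0])),int(round(at[1]))]
def proj(c,p):
    q=c["camera_from_world"]@np.append(p,1); s=np.array([q[0],-q[1]])/-q[2]
    s=s*(1+c["k1"]*(s@s)); K=c["camera_matrix"]
    return np.array([K[1,1]*s[1]+K[1,2],K[0,0]*s[0]+K[0,2]])
def save(c,n): cv2.imwrite("pics/"+n,c["image"][:,:,::-1])
E
python3 - <<'E'
from h import *
np.set_printoptions(precision=4,suppress=True)
s=manip.read_state(); print(s)
H={"timer":.005,"other_timer":.005,"dial_grip":.087,"tab_mark":.055,"start_top":.058,"timer_rim":.049}
ims=[]
for n in("top","side"):
    c=imaging.capture(n); ims.append(c["image"])
    print(n,c["camera_from_world"].tolist(),c["camera_matrix"].tolist(),c["k1"])
    for t,z in H.items():
        for d in tip_of(t,n)[:3]: print(n,t,round(d["conf"],2),d["at"],atz(c,d["at"],z))
    save(c,n+"0.png")
E
```

```text
{'time': 0.0, 'joint_pos': array([75.5787, 18.4387, -4.015 , 83.1763,  1.2943, 78.5408, -3.2588]), 'qvel': array([-0.0114,  0.035 ,  0.0815,  0.0354, -0.0338, -0.1185, -0.0388]), 'effort': array([  0.0008, -49.1279,  -0.404 , -31.252 ,  -0.064 ,   0.0437,
         0.0001]), 'tcp_pos': array([ 0.1706, -0.6267,  0.2405]), 'tool_rot': array([[ 0.2627, -0.9649, -0.0006],
       [-0.9649, -0.2627,  0.0018],
       [-0.0019,  0.0001, -1.    ]]), 'ft_force': array([-0.0074,  0.5088, -0.1858]), 'wrist_torque': array([-0.0082, -0.0391,  0.0171]), 'opening': 0.08697518163954661}
top [[0.08534627543194741, -0.996348246562072, -0.0024869343735852757, 0.023544260678011263], [0.9734869843152425, 0.08285582095892308, 0.21320882791769494, -0.5994492104244281], [-0.21222418485815553, -0.02061757759551771, 0.9770034855901918, -0.9690290417975104], [0.0, 0.0, 0.0, 1.0]] [[620.9858475690991, 0.0, 323.39499232361226], [0.0, 620.9858475690991, 242.4030352732129], [0.0, 0.0, 1.0]] -0.036193611695841434
top timer 0.96 [243.3, 261.2] [0.5973 0.1849 0.005 ]
top other_timer 0.97 [305.8, 473.8] [ 0.5186 -0.1928
[... 352 characters left out ...]
2677588552, -0.5239213623252542], [0.20019399933051865, 0.5491056651038914, 0.8114217960979763, -0.22006238747843918], [-0.28133579065906544, -0.7610913128231774, 0.5844571724594807, -0.771066008434479], [0.0, 0.0, 0.0, 1.0]] [[442.31460208396277, 0.0, 314.2527458132268], [0.0, 442.31460208396277, 237.56913843993803], [0.0, 0.0, 1.0]] -0.03009377657521781
side timer 0.68 [236.7, 304.1] [0.5979 0.1792 0.005 ]
side timer 0.3 [277.6, 325.7] [0.5921 0.0208 0.005 ]
side other_timer 0.81 [362.7, 330.3] [ 0.5174 -0.1918  0.005 ]
side dial_grip 0.77 [206.8, 300.8] [0.5932 0.1863 0.087 ]
side start_top 0.49 [225.1, 288.0] [0.5545 0.1652 0.058 ]
side timer_rim 0.7 [211.2, 317.8] [0.645  0.2109 0.049 ]
```

View images.

Run:
```python
import cv2,numpy as np
t=cv2.imread("pics/top0.png");s=cv2.imread("pics/side0.png")
cv2.imwrite("pics/topcrop.png",cv2.resize(t[180:300,190:340],None,fx=5,fy=5,interpolation=cv2.INTER_CUBIC))
```

```text
(no output)
```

View pics/top0.png

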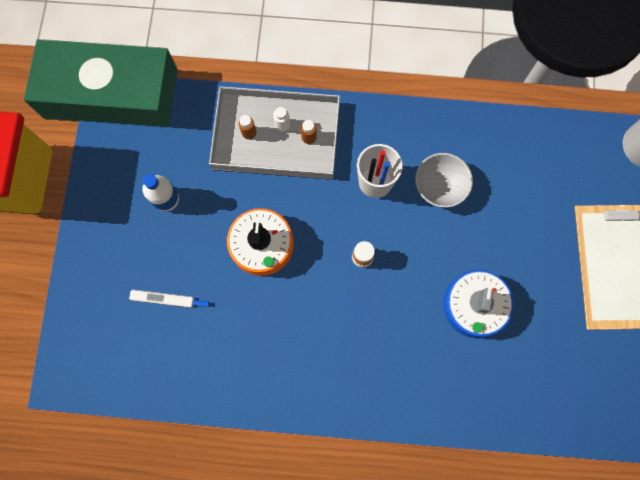

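View pics/topcrop.png

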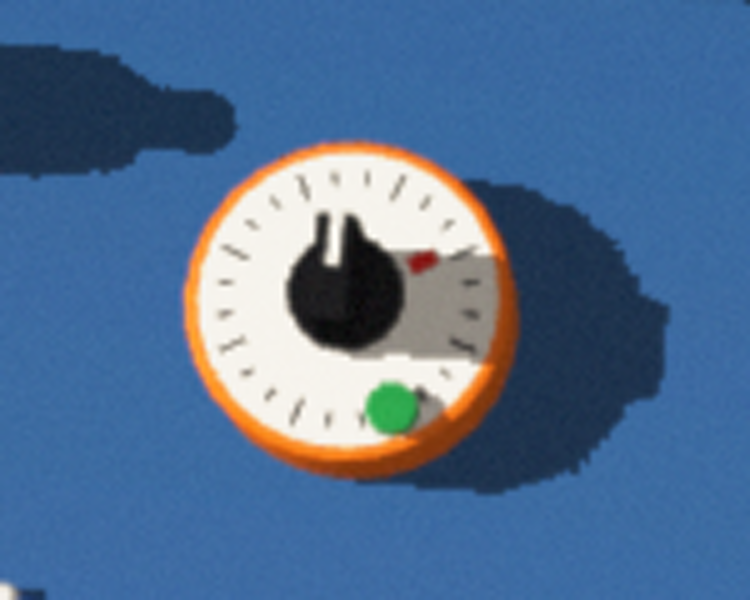

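View pics/side0.png

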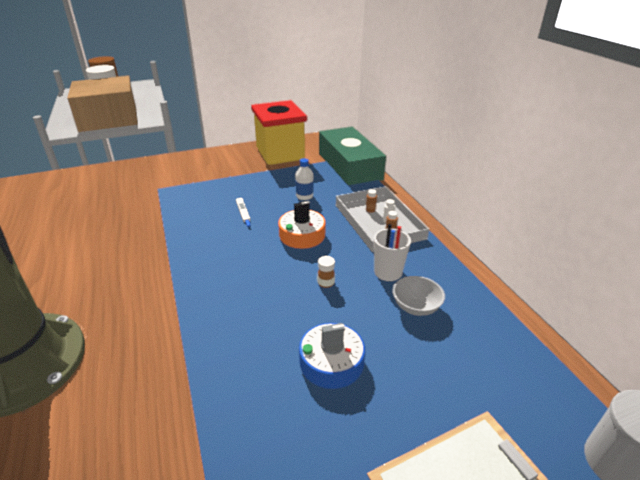

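```bash
cat >> h.py <<'E'
from scipy.optimize import minimize
def fit_timer(c,x0):
    hsv=cv2.cvtColor(c["image"],cv2.COLOR_RGB2HSV)
    b=((hsv[...,0]>100)&(hsv[...,0]<125)&(hsv[...,1]>90))
    r0=proj(c,[*x0,.03]).round().astype(int); S=8
    sl=np.s_[r0[0]-50:r0[0]+50,r0[1]-50:r0[1]+50]
    m=cv2.resize((~b[sl]).astype(np.float32),None,fx=S,fy=S,interpolation=cv2.INTER_LINEAR)>.5
    n,l=cv2.connectedComponents(m.astype(np.uint8)); m=l==l[400,400]
    a=np.linspace(0,2*np.pi,90)
    def cost(p):
        P=np.array([proj(c,[p[0]+.056*np.cos(t),p[1]+.056*np.sin(t),z])for z in(.005,.049)for t in a])
        q=((P-[r0[0]-50,r0[1]-50]+.5)*S-.5)[:,::-1].astype(np.float32)
        k=np.zeros(m.shape,np.uint8); cv2.fillConvexPoly(k,cv2.convexHull(q.round().astype(np.int32)),1)
        return float((k.astype(bool)^m).sum())
    r=minimize(cost,x0,method="Nelder-Mead",options=dict(initial_simplex=[x0,[x0[0]+.006,x0[1]],[x0[0],x0[1]+.006]],xatol=1e-4))
    return r.x,r.fun/m.sum()
E
python3 - <<'E'
from h import *
np.set_printoptions(precision=4,suppress=True)
x=np.array([.597,.183])
for n in("top","side"):
    c=imaging.capture(n); f=fit_timer(c,x); print(n,f)
    print("cam",np.linalg.inv(c["camera_from_world"])[:3,3])
    if n=="top":
        g=lambda x,y:[180+(y+.5)/5-.5,190+(x+.5)/5-.5]
        T=f[0]
        for nm,at,z in(("btn",g(392,407),.058),("tab",g(422,261),.054),("line_end",g(336,216),.099),("line_mid",g(333,262),.099),("line_end94",g(336,216),.096)):
            p=atz(c,at,z);v=p[:2]-T;print(nm,p,np.hypot(*v),np.degrees(np.arctan2(v[1],v[0])))
        a=atz(c,g(333,262),.099);b=atz(c,g(336,216),.099);print("line dir",np.degrees(np.arctan2(*(b-a)[1::-1])))
        for at in (g(325,240),g(350,240),g(325,225),g(350,232),g(340,262),g(240,300)): print(atdepth(c,at))
        # dial mask
    d=atdepth
    ys,xs=np.mgrid[0:480,0:640]
    P=[];uv=proj(c,[*T,.09]).astype(int)
    for r in range(uv[0]-30,uv[0]+30):
        for k in range(uv[1]-30,uv[1]+30):
            p=atdepth(c,[r,k])
            if p[2]>.075 and np.hypot(*(p[:2]-T))<.04:P.append(p)
    P=np.array(P);top=P[P[:,2]>np.percentile(P[:,2],90)-.006]
    print(len(P),np.percentile(P[:,2],[50,90,98]),top.mean(0),cv2.minAreaRect(top[:,:2].astype(np.float32)))
E
```

```text
top (array([0.5952, 0.1837]), np.float64(0.016315321173128915))
cam [0.3759 0.0531 1.0746]
btn [0.5573 0.1638 0.058 ] 0.04281671372925954 -152.3227145393847
tab [0.6088 0.1594 0.054 ] 0.027850492853548982 -60.874898532427906
line_end [0.6111 0.184  0.099 ] 0.015835951347545802 1.1290112327828146
line_mid [0.5957 0.1833 0.099 ] 0.000645644920387529 -36.090945698495815
line_end94 [0.6118 0.1844 0.096 ] 0.016571414901487846 2.4711373991102827
line dir 2.589098953162925
[0.6021 0.1863 0.1022]
[0.6032 0.1785 0.1003]
[0.6078 0.1873 0.0988]
[0.6063 0.179  0.0982]
[0.5956 0.1809 0.1006]
[0.5901 0.2191 0.0543]
244 [0.0989 0.1017 0.1032] [0.5943 0.1831 0.0997] ((0.5944098830223083, 0.18306848406791687), (0.014555289410054684, 0.03599626198410988), 89.76197814941406)
side (array([0.5948, 0.187 ]), np.float64(0.12554744525547445))
cam [ 0.3188 -0.6469  0.6303]
189 [0.0904 0.0998 0.1007] [0.5931 0.1797 0.0982] ((0.5934717655181885, 0.1813763678073883), (0.03563297539949417, 0.017424743622541428), 0.8100085854530334)
```

>>> apply_moves --motion "-0.004 -0.057 0 -5.1; -0.004 -0.057 0 -5.1; -0.004 -0.057 0 -5.1; -0.004 -0.057 0 -5.1; -0.004 -0.057 0 -5.1; -0.004 -0.057 0 -5.1; -0.004 -0.057 0 -5.1; -0.004 -0.057 0 -5.1" --hand 0

```text
time: 1.8
tcp_pos: [0.529, -0.3558, 0.2416]
tool_rot: [[0.831, -0.556, 0.0], [-0.556, -0.831, -0.0], [0.001, 0.0, -1.0]]
ft_force: [0.2, -1.1, 0.5]
opening: 0.0872
```

>>> apply_moves --motion "-0.004 -0.057 0 -5.1; -0.004 -0.057 0 -5.1; -0.004 -0.057 0 -5.1; -0.004 -0.057 0 -5.1; -0.004 -0.057 0 -5.1; -0.004 -0.057 0 -5.1; -0.004 -0.057 0 -5.1; -0.004 -0.057 0 -5.1"

```text
time: 2.8
tcp_pos: [0.6217, 0.0822, 0.2416]
tool_rot: [[0.993, 0.121, 0.001], [0.121, -0.993, -0.0], [0.001, 0.0, -1.0]]
ft_force: [0.6, 0.4, 0.4]
opening: 0.0873
```

>>> apply_moves --motion "-0.004 -0.057 0 -5.1; -0.004 -0.057 0 -5.1; 0 0 0 -10.5; 0 0 0 -10.5; 0 0 0 -10.5; 0 0 0 -10.5; 0 0 0 -10.5; 0 0 0 -10.5"

```text
time: 3.8
tcp_pos: [0.5953, 0.1914, 0.2416]
tool_rot: [[0.168, 0.986, 0.0], [0.986, -0.168, -0.0], [-0.0, 0.0, -1.0]]
ft_force: [0.3, 1.0, 0.7]
opening: 0.0871
```

>>> apply_moves --motion "-0.008 0.001 0 -5.6; 0 0 0.03 -5.6; 0 0 0.04 0; 0 0 0.04 0; 0 0 0 0; 0 0 0 0" --hand 100

```text
time: 4.55
tcp_pos: [0.5957, 0.184, 0.1331]
tool_rot: [[-0.021, 1.0, 0.002], [1.0, 0.021, 0.001], [0.001, 0.002, -1.0]]
ft_force: [1.0, -0.1, 0.8]
opening: 0.0529
```

Run:
```python
from h import *
np.set_printoptions(precision=4,suppress=True)
s=manip.read_state();print(s["tcp_pos"],s["tool_rot"],s["opening"],s["ft_force"])
a=[]
for n in("top","side"):
    c=imaging.capture(n); np.savez("pics/%s1.npz"%n,**c)
    r,k=proj(c,s["tcp_pos"]).astype(int); print(n,r,k)
    a.append(cv2.resize(c["image"][r-45:r+55,k-65:k+65],None,fx=6,fy=5.0 and 6,interpolation=cv2.INTER_CUBIC)[:,:,::-1])
cv2.imwrite("pics/both1.png",cv2.resize(np.vstack(a),None,fx=.5,fy=.5))
F=[]
for i in range(10):
    imaging.capture("top");s=manip.read_state();F.append(np.r_[s["ft_force"],s["wrist_torque"]])
print(np.mean(F,0),np.std(F,0))
```

```text
[0.5957 0.184  0.1331] [[-0.0213  0.9998  0.0018]
 [ 0.9998  0.0213  0.0007]
 [ 0.0007  0.0018 -1.    ]] 0.05288691771692329 [ 1.043  -0.1429  0.7866]
top 227 253
side 189 301
[ 0.1463 -0.0258 -0.2021  0.0795 -0.1298 -0.0022] [0.4941 0.6111 0.505  0.0302 0.0258 0.0342]
```

View pics/both1.png

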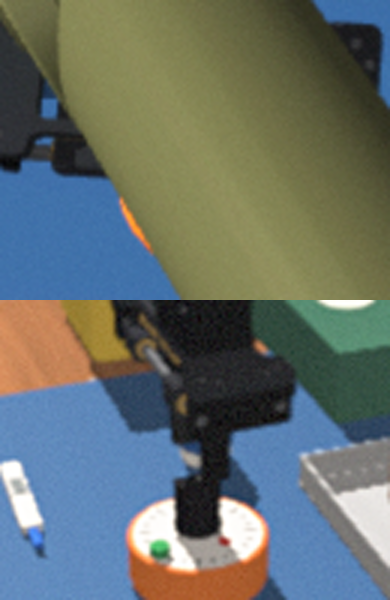

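>>> apply_moves --motion "-0.001 -0.0005 0 0; 0 0 0 0; 0 0 0.015 0; 0 0 0.015 0; 0 0 0.014 0; 0 0 0 0; 0 0 0 0" --hand 192

```text
time: 6.02
tcp_pos: [0.5945, 0.1828, 0.0876]
tool_rot: [[-0.022, 1.0, 0.0], [1.0, 0.022, 0.0], [0.0, 0.0, -1.0]]
ft_force: [0.8, -0.5, -0.9]
opening: 0.0211
```

```bash
cat > ft.py <<'E'
from h import *
np.set_printoptions(precision=3,suppress=True)
F=[]
for i in range(8):
    c=imaging.capture("side");s=manip.read_state();F.append(np.r_[s["ft_force"],s["wrist_torque"]])
x=s["tool_rot"][:,0]
print(s["time"],s["tcp_pos"],"x yaw",np.degrees(np.arctan2(x[1],x[0])),s["opening"]);print(np.mean(F,0))
E
python3 ft.py
```

```text
6.425 [0.595 0.182 0.088] x yaw 91.22435930636237 0.021490849890150394
[-0.007  0.1    0.082  0.099 -0.139  0.001]
```

>>> apply_moves --motion "0 0 0 0; 0 0 0 0; 0 0 0 0" --hand 202

```text
time: 6.8
tcp_pos: [0.5943, 0.1825, 0.0875]
tool_rot: [[-0.021, 1.0, -0.0], [1.0, 0.021, -0.0], [-0.0, -0.0, -1.0]]
ft_force: [-1.5, 0.5, 0.1]
opening: 0.0179
```

```bash
python3 ft.py
```

```text
7.2 [0.594 0.183 0.088] x yaw 91.23109176930443 0.018153008319782442
[-0.046 -0.128 -0.031  0.103 -0.13  -0.001]
```

>>> apply_moves --motion "0 0 0 0; 0 0 0 0" --hand 206

```text
time: 7.45
tcp_pos: [0.5943, 0.1829, 0.0875]
tool_rot: [[-0.022, 1.0, 0.0], [1.0, 0.022, 0.001], [0.001, 0.0, -1.0]]
ft_force: [0.5, 1.1, -0.5]
opening: 0.0168
```

```bash
python3 ft.py
```

```text
7.85 [0.594 0.183 0.088] x yaw 91.23868060827219 0.016879058183879612
[ 0.001  0.953 -0.148  0.4   -0.12  -0.025]
```

>>> apply_moves --motion "0.0014 0 0 0; 0 0 0 0; 0 0 0 0"

```text
time: 8.22
tcp_pos: [0.5944, 0.1835, 0.0874]
tool_rot: [[-0.021, 1.0, -0.0], [1.0, 0.021, -0.001], [-0.001, -0.0, -1.0]]
ft_force: [0.4, -1.0, 0.1]
opening: 0.0166
```

```bash
python3 ft.py
```

```text
8.625 [0.594 0.184 0.088] x yaw 91.22957371756968 0.01667610963601885
[ 0.278 -0.037 -0.002  0.094 -0.129  0.005]
```

>>> apply_moves --motion "0 0 0 0; 0 0 0 0; 0 0 0 0" --hand 210

```text
time: 9.0
tcp_pos: [0.5943, 0.1839, 0.0875]
tool_rot: [[-0.021, 1.0, -0.0], [1.0, 0.021, -0.0], [-0.0, -0.0, -1.0]]
ft_force: [0.5, -0.3, -0.3]
opening: 0.0157
```

```bash
python3 ft.py
```

```text
9.4 [0.594 0.184 0.088] x yaw 91.22548180686962 0.015244597694032106
[-0.068  0.023  0.158  0.117 -0.135  0.035]
```

>>> apply_moves --motion "0 0 0 0; 0 0 0 0; 0 0 0 0; 0 0 0 0" --hand 255

```text
time: 9.9
tcp_pos: [0.5943, 0.1842, 0.0875]
tool_rot: [[-0.022, 1.0, -0.0], [1.0, 0.022, 0.0], [0.0, -0.0, -1.0]]
ft_force: [-0.3, 1.7, -0.6]
opening: 0.0134
```

```bash
python3 ft.py
```

```text
10.3 [0.594 0.184 0.088] x yaw 91.23259006168388 0.013735806518847864
[-0.165  0.762 -0.15   0.37  -0.101  0.041]
```

>>> apply_moves --motion "0.0005 0 0.001 0; 0 0 0 0; 0 0 0.001 0; 0 0 0 0"

```text
time: 10.8
tcp_pos: [0.5943, 0.1841, 0.0854]
tool_rot: [[-0.021, 1.0, -0.0], [1.0, 0.021, -0.0], [-0.0, -0.0, -1.0]]
ft_force: [0.1, -0.2, -0.2]
opening: 0.0135
```

```bash
python3 ft.py
```

```text
11.2 [0.594 0.184 0.085] x yaw 91.21978549930749 0.013494978530719584
[-0.214 -0.512  0.075 -0.011 -0.044  0.015]
```

>>> apply_moves --motion "0 0 0.0005 0; 0 0 0 0; 0 0 0.0005 0; 0 0 0 0"

```text
time: 11.7
tcp_pos: [0.5944, 0.1842, 0.0846]
tool_rot: [[-0.021, 1.0, -0.0], [1.0, 0.021, -0.001], [-0.001, -0.0, -1.0]]
ft_force: [-1.7, -3.0, 2.3]
opening: 0.0135
```

```bash
python3 ft.py
```

```text
12.1 [0.594 0.184 0.085] x yaw 91.2204304471857 0.013496790596989107
[-1.051 -2.174  2.342 -0.45   0.168  0.026]
```

>>> apply_moves --motion "-0.0008 -0.0004 0 0; 0 0 0 0; 0 0 0.0005 0; 0 0 0 0; 0 0 0 0"

```text
time: 12.72
tcp_pos: [0.5943, 0.1841, 0.0845]
tool_rot: [[-0.022, 1.0, 0.001], [1.0, 0.022, 0.001], [0.001, 0.001, -1.0]]
ft_force: [0.2, -0.3, 5.0]
opening: 0.0139
```

```bash
python3 ft.py
```

```text
13.125 [0.594 0.184 0.085] x yaw 91.24245351419076 0.0135083936981562
[-0.026 -0.564  5.357 -0.006 -0.086  0.027]
```

>>> apply_moves --motion "-0.0001 0 0.0005 0; 0 0 0 0; 0 0 0.0005 0; 0 0 0 0; 0 0 0 0"

```text
time: 13.75
tcp_pos: [0.5943, 0.1841, 0.0844]
tool_rot: [[-0.022, 1.0, 0.001], [1.0, 0.022, 0.0], [0.0, 0.001, -1.0]]
ft_force: [-3.0, -0.8, 10.1]
opening: 0.0137
```

```bash
python3 ft.py
```

```text
14.15 [0.594 0.184 0.084] x yaw 91.24073569078753 0.01345447420360236
[-1.972 -0.985 10.373 -0.186  0.358  0.018]
```

>>> apply_moves --motion "-0.0004 -0.0008 0 0; 0 0 0 0; 0 -0.0003 0.0006 0; 0 0 0 0; 0 -0.0002 0.0005 0; 0 0 0 0; 0 0 0 0"

```text
time: 15.02
tcp_pos: [0.5942, 0.1841, 0.0844]
tool_rot: [[-0.021, 1.0, 0.004], [1.0, 0.021, 0.001], [0.001, 0.004, -1.0]]
ft_force: [-1.0, -1.4, 12.7]
opening: 0.0141
```

```bash
python3 ft.py
```

```text
15.425 [0.594 0.184 0.084] x yaw 91.23418770791318 0.013735996343168579
[-0.902 -0.728 13.308 -0.147  0.146 -0.002]
```

>>> apply_moves --motion "-0.0003 -0.0006 0.0007 0; 0 0 0 0; 0 0 0 2; 0 0 0 2; 0 0 0 2; 0 0 0 2; 0 0 0 0"

```text
time: 16.3
tcp_pos: [0.5941, 0.1841, 0.0843]
tool_rot: [[0.117, 0.993, 0.005], [0.993, -0.117, 0.001], [0.002, 0.005, -1.0]]
ft_force: [-1.0, -1.2, 14.8]
opening: 0.0138
```

```bash
python3 ft.py
```

```text
16.7 [0.594 0.184 0.084] x yaw 83.27656966331682 0.013569307432997814
[-1.199 -1.059 15.371 -0.208  0.121  0.246]
```

>>> apply_moves --motion "-0.0003 -0.0005 0 3; 0 0 0 3; 0 0 0 3; 0 0 0 3; 0 0 0 3; 0 0 0 3; 0 0 0 0"

```text
time: 17.58
tcp_pos: [0.594, 0.1839, 0.0844]
tool_rot: [[0.419, 0.908, 0.006], [0.908, -0.419, 0.002], [0.004, 0.005, -1.0]]
ft_force: [-0.1, -1.3, 14.2]
opening: 0.0143
```

```bash
cat > ck.py <<'E'
from ft import *
for t in("start_top","timer_rim","timer","tab_mark"):
    print(t,[(round(d["conf"],2),d["at"]) for d in tip_of(t,"side")[:2]])
im=c["image"].astype(int)[200:260,270:340]
g=(im[...,1]>im[...,0]*1.6)&(im[...,1]>im[...,2]*1.4)&(im[...,1]>70)
r=(im[...,0]>im[...,1]*2.2)&(im[...,2]>im[...,1]*.6)&(im[...,0]>70)
for n,m in(("green",g),("red",r)): print(n,m.sum(),np.argwhere(m).mean(0)+[200,270])
E
python3 ck.py
python3 - <<'E'
import cv2,numpy as np
im=cv2.imread("pics/side0.png")[...,::-1].astype(int)[200:260,270:340]
g=(im[...,1]>im[...,0]*1.6)&(im[...,1]>im[...,2]*1.4)&(im[...,1]>70)
r=(im[...,0]>im[...,1]*2.2)&(im[...,2]>im[...,1]*.6)&(im[...,0]>70)
for n,m in(("green",g),("red",r)): print(n,m.sum(),np.argwhere(m).mean(0)+[200,270])
E
```

```text
17.975 [0.594 0.184 0.084] x yaw 65.27219974471434 0.013938202631767208
[ 0.474 -0.537 14.171 -0.07  -0.122  0.221]
start_top [(0.42, [226.9, 288.7]), (0.18, [273.6, 388.2])]
timer_rim [(0.89, [213.0, 317.1]), (0.46, [287.0, 328.2])]
timer [(0.73, [236.2, 303.9]), (0.19, [207.6, 302.0])]
tab_mark []
green 24 [226.917 289.083]
red 4 [223.75 310.75]
green 25 [226.6  288.96]
red 2 [224.  310.5]
```

>>> apply_moves --motion "0 0 0.0003 3; 0 0 0 3; 0 0 0 3; 0 0 0 3; 0 0 0 3; 0 0 0 3; 0 0 0 0"

```text
time: 19.05
tcp_pos: [0.594, 0.1838, 0.0843]
tool_rot: [[0.679, 0.734, 0.006], [0.734, -0.679, 0.001], [0.005, 0.004, -1.0]]
ft_force: [-0.5, -1.6, 15.6]
opening: 0.0139
```

```bash
python3 ck.py
```

```text
19.45 [0.594 0.184 0.084] x yaw 47.275652420224546 0.01399004563967088
[-0.442 -1.027 15.852 -0.198  0.065  0.231]
start_top [(0.48, [224.8, 288.6]), (0.43, [308.4, 415.5])]
timer_rim [(0.92, [208.6, 318.1])]
timer [(0.83, [238.6, 302.4]), (0.49, [210.2, 315.7])]
tab_mark [(0.37, [272.0, 386.2])]
green 24 [226.917 289.083]
red 2 [224.  310.5]
```

>>> apply_moves --motion "-0.0002 -0.0003 0 3; 0 0 0 3; 0 0 0 3; 0 0 0 3; 0 0 0 3; 0 0 0 3; 0 0 0 0; 0 0 0 0"

```text
time: 20.65
tcp_pos: [0.5939, 0.1838, 0.0843]
tool_rot: [[0.872, 0.489, 0.007], [0.489, -0.872, 0.001], [0.006, 0.002, -1.0]]
ft_force: [-0.4, -0.9, 15.5]
opening: 0.0138
```

```bash
python3 ck.py
python3 - <<'E'
from h import *
c=imaging.capture("side")
cv2.imwrite("pics/c2.png",cv2.resize(c["image"][175:255,260:350,::-1],None,fx=7,fy=7,interpolation=cv2.INTER_CUBIC))
E
```

```text
21.05 [0.594 0.184 0.084] x yaw 29.26876981309491 0.013185333901744535
[ 0.138 -1.127 15.441 -0.242 -0.069  0.218]
start_top [(0.61, [225.2, 289.0]), (0.25, [209.3, 301.5])]
timer_rim [(0.82, [210.4, 318.4])]
timer [(0.95, [238.5, 304.9])]
tab_mark [(0.45, [225.7, 288.8])]
green 25 [226.88 289.2 ]
red 2 [224.  310.5]
```

View pics/c2.png

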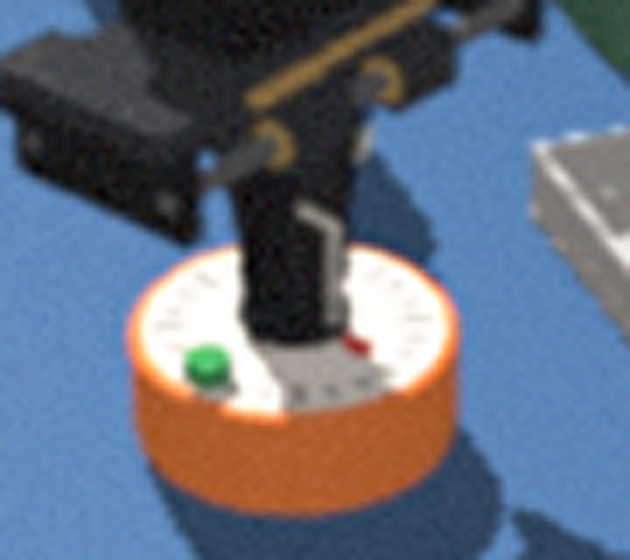

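Run:
```python
from h import *
np.set_printoptions(precision=2,suppress=True)
c=imaging.capture("side"); T=np.array([.594,.184])
C=lambda p:((proj(c,p)-[175,260]+.5)*7-.5)[::-1]
g=lambda x,y:[175+(y+.5)/7-.5,260+(x+.5)/7-.5]
b=atz(c,g(207,365),.058)[:2]
off=b-(T+.042*np.array([np.cos(np.radians(-152.3)),np.sin(np.radians(-152.3))])); print("btn resid mm",off*1e3)
t=atz(c,g(357,346),.0525)[:2]; print("tab",t)
for a in(-56,-61,-66):
    u=np.array([np.cos(np.radians(a)),np.sin(np.radians(a))])
    print(a,"foot",C([*(T+off+.018*u),.058]),"topend",C([*(T+off+.018*u),.096]),"mid",C([*(T+off),.096]),"tab",C([*(T+off+.028*u),.053]),C([*(T+off+.028*u),.055]))
```

```text
btn resid mm [-1.86 -6.44]
tab [0.61 0.16]
-56 foot [338.33 330.22] topend [337.6  233.11] mid [293.53 216.04] tab [362.63 352.57] [362.62 347.58]
-61 foot [335.36 332.27] topend [334.57 235.11] mid [293.53 216.04] tab [358.04 355.8 ] [358.02 350.81]
-66 foot [332.07 334.18] topend [331.21 236.97] mid [293.53 216.04] tab [352.95 358.81] [352.92 353.81]
```

>>> apply_moves --motion "0 0 0 -0.5; 0 0 0 0"

```text
time: 21.6
tcp_pos: [0.5939, 0.1838, 0.0843]
tool_rot: [[0.868, 0.496, 0.006], [0.496, -0.868, 0.001], [0.006, 0.002, -1.0]]
ft_force: [-0.3, -0.6, 15.1]
opening: 0.0136
```

```bash
python3 ft.py
```

```text
22.0 [0.594 0.184 0.084] x yaw 29.750255672561597 0.013871429633708854
[ 0.113 -0.929 15.502 -0.207 -0.055  0.118]
```

>>> apply_moves --motion "0 0 0 1.0; 0 0 0 0.7; 0 0 0 0; 0 0 0 -0.5; 0 0 0 -0.5; 0 0 0 0"

```text
time: 22.75
tcp_pos: [0.5939, 0.1837, 0.0843]
tool_rot: [[0.874, 0.485, 0.006], [0.485, -0.874, 0.002], [0.006, 0.002, -1.0]]
ft_force: [0.5, -1.2, 16.7]
opening: 0.0137
```

```bash
python3 ft.py
```

```text
23.15 [0.594 0.184 0.084] x yaw 29.03891765383252 0.013701013941465763
[-0.329 -0.952 15.403 -0.209 -0.053  0.084]
```

>>> apply_moves --motion "0.0004 0 -0.0004 0; 0.0004 0.0001 -0.0004 0; 0.0004 0 -0.0004 0; 0 0 0 0"

```text
time: 23.65
tcp_pos: [0.594, 0.1838, 0.0844]
tool_rot: [[0.874, 0.485, 0.004], [0.485, -0.874, 0.001], [0.004, 0.001, -1.0]]
ft_force: [0.1, -0.3, 11.5]
opening: 0.014
```

```bash
python3 ft.py
```

```text
24.05 [0.594 0.184 0.084] x yaw 29.036678366915176 0.013467127792079845
[-0.601 -0.86  11.78  -0.242  0.02   0.084]
```

>>> apply_moves --motion "0.0003 0.0001 -0.0005 -0.4; 0.0003 0.0001 -0.0005 0; 0 0 0 0; 0 0 0 0"

```text
time: 24.55
tcp_pos: [0.594, 0.1838, 0.0844]
tool_rot: [[0.871, 0.491, 0.003], [0.491, -0.871, 0.001], [0.003, 0.001, -1.0]]
ft_force: [0.2, -0.7, 7.3]
opening: 0.0137
```

```bash
python3 ft.py
```

```text
24.95 [0.594 0.184 0.084] x yaw 29.42650458862371 0.01364473325002586
[-0.105 -0.747  8.055 -0.132 -0.109 -0.014]
```

>>> apply_moves --motion "-0.0001 0.0002 -0.0005 0; 0 0 0 0"

```text
time: 25.2
tcp_pos: [0.594, 0.1837, 0.0845]
tool_rot: [[0.871, 0.491, 0.003], [0.491, -0.871, 0.001], [0.003, 0.0, -1.0]]
ft_force: [1.7, -0.3, 5.7]
opening: 0.0141
```

>>> apply_moves --motion "0 0 0 0; 0 0 0 0; 0 0 0 0; 0 0 0 0" --hand 190

```text
time: 25.7
tcp_pos: [0.5926, 0.1829, 0.0832]
tool_rot: [[0.871, 0.491, -0.001], [0.491, -0.871, -0.0], [-0.001, -0.0, -1.0]]
ft_force: [0.2, -0.7, 1.0]
opening: 0.0223
```

>>> apply_moves --motion "0 0 -0.02 0; 0 0 -0.04 0; 0 0 -0.05 0; -0.028 0.051 0 0; -0.028 0.051 0 0; -0.028 0.051 0 0; -0.028 0.051 0 0; -0.028 0.051 0 0"

```text
time: 26.7
tcp_pos: [0.5966, -0.1096, 0.1956]
tool_rot: [[0.871, 0.492, 0.002], [0.492, -0.871, -0.001], [0.002, 0.002, -1.0]]
ft_force: [0.1, 0.2, 0.3]
opening: 0.0225
```

Run:
```python
from h import *
np.set_printoptions(precision=4,suppress=True)
c=imaging.capture("top"); cv2.imwrite("pics/c3.png",cv2.resize(c["image"][180:300,190:340,::-1],None,fx=5,fy=5,interpolation=cv2.INTER_CUBIC))
print(fit_timer(c,np.array([.595,.1835])),manip.read_state()["tcp_pos"],manip.read_state()["time"])
```

```text
(array([0.5951, 0.1837]), np.float64(0.016764695824641795)) [ 0.5958 -0.1216  0.195 ] 26.75
```

View pics/c3.png

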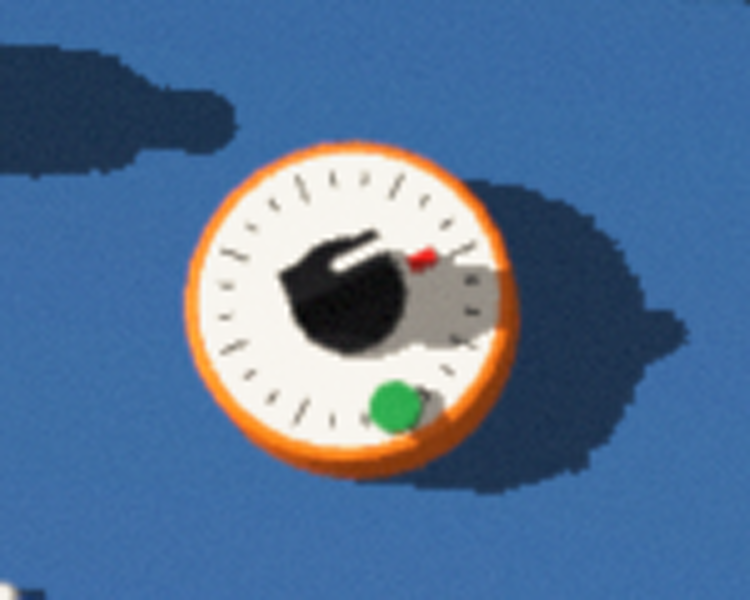

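```bash
cat > m.py <<'E'
from h import *
np.set_printoptions(precision=4,suppress=True)
A=cv2.imread("pics/top0.png"); 
def rot(B,T=np.array([.5951,.1837]),r0=.034,r1=.055):
    def un(I): # rectify deck plane, polar
        c=imaging_c; a=np.radians(np.arange(0,360,.25)); r=np.linspace(r0,r1,40)
        R,Aa=np.meshgrid(r,a); P=np.array([proj(c,[T[0]+x*np.cos(t),T[1]+x*np.sin(t),.049]) for x,t in zip(R.ravel(),Aa.ravel())]).astype(np.float32)
        return cv2.remap(cv2.cvtColor(I,cv2.COLOR_BGR2GRAY).astype(np.float32),P[:,1].reshape(R.shape),P[:,0].reshape(R.shape),cv2.INTER_CUBIC)
    a,b=un(A),un(B)
    best=[]
    deg=np.arange(0,360,.25); m=((deg>10)&(deg<190))  # unshaded part
    for k in range(-24,25):
        d=a[m]-np.roll(b,k,0)[m]; best.append(((d**2).mean(),-k*.25))
    best.sort(); return best[:4]
def lines(c,T):
    im=c["image"].astype(int); G=im.min(2)
    out=[]
    r=(im[...,0]>1.8*im[...,1])&(im[...,0]>90)&(im[...,1]<110)&(im[...,2]>im[...,1]*.7)
    P=[(np.array(p),im[tuple(p)][0]) for p in np.argwhere(r) if .02<np.hypot(*(atz(c,p,.054)[:2]-T))<.036]
    w=np.average([p for p,_ in P],axis=0); p=atz(c,w,.054)[:2]-T
    print("tab",len(P),w,np.hypot(*p),np.degrees(np.arctan2(p[1],p[0])))
    # white on bar top: brightness-weighted PCA within bar-sized disc at z=.096
    q=[(atz(c,k,.096)[:2]-T,G[tuple(k)]) for k in np.ndindex(480,640) if 215<k[0]<245 and 240<k[1]<275]
    return
E
python3 - <<'E'
import m; from m import *
c=imaging.capture("top"); m.imaging_c=c
B=c["image"][:,:,::-1].copy(); print(rot(B)); cv2.imwrite("pics/top3.png",B)
lines(c,np.array([.5951,.1837]))
g=lambda x,y:[180+(y+.5)/5-.5,190+(x+.5)/5-.5]
a=atz(c,g(336,267),.096);b=atz(c,g(377,239),.096);print(a,b,np.degrees(np.arctan2(*(b-a)[1::-1])))
print("btn",atz(c,g(395,407),.058))
im=c["image"].astype(int)
for I,n in((A[...,::-1].astype(int),"before"),(im,"after")):
    k=(I[...,1]>I[...,0]*1.6)&(I[...,1]>I[...,2]*1.3)&(I[...,1]>80);k[:,:220]=0;k[:,300:]=0;k[:240]=0;k[290:]=0
    w=np.argwhere(k).mean(0);p=atz(c,w,.058)[:2]-[.5951,.1837];print(n,k.sum(),w,np.degrees(np.arctan2(p[1],p[0])),np.hypot(*p))
E
```

```text
[(np.float32(50.968025), 1.5), (np.float32(54.2729), 1.25), (np.float32(55.865673), 1.75), (np.float32(65.59964), 1.0)]
tab 16 [231.5 274. ] 0.02810697195011059 -59.65570563044881
[0.5949 0.1826 0.096 ] [0.6053 0.1703 0.096 ] -49.67677629552468
btn [0.5574 0.1628 0.058 ]
before 78 [261.2692 268.    ] -152.49168560557246 0.04312002952386137
after 78 [260.9615 268.5641] -151.08040970241547 0.04300999964133708
```

```bash
cat > ang.py <<'E'
from h import *
def ang(c,I,zt,T=np.array([.5951,.1837])):
    G=I.max(2).astype(np.float32) if 0 else cv2.cvtColor(I,cv2.COLOR_RGB2GRAY).astype(np.float32)
    s,t=np.meshgrid(np.linspace(.002,.017,12),np.linspace(-.0055,.0055,23))
    k=np.where(abs(t)<.0013,1,np.where(abs(t)>.003,-1,0)); k=np.where(k>0,1/(k>0).sum(),np.where(k<0,-1/(k<0).sum(),0))
    res=[]
    for a in np.arange(-80,20,1.):
        u=np.array([np.cos(np.radians(a)),np.sin(np.radians(a))]);n=np.array([-u[1],u[0]])
        for dx in(-.002,-.001,0,.001,.002):
            for dy in(-.002,-.001,0,.001,.002):
                P=np.array([proj(c,[*(T+[dx,dy]+x*u+y*n),zt]) for x,y in zip(s.ravel(),t.ravel())],np.float32)
                v=cv2.remap(G,P[:,1],P[:,0],cv2.INTER_LINEAR).ravel()
                res.append(((v*k.ravel()).sum(),a,dx,dy))
    res.sort(reverse=True); return res[:5]
E
python3 - <<'E'
from ang import *
c=imaging.capture("top")
print("before",*ang(c,cv2.imread("pics/top0.png")[...,::-1].copy(),.099),sep="\n")
print("after",*ang(c,c["image"],.096),sep="\n")
T=np.array([.5951,.1837]);P=[]
for r in range(200,260):
    for k in range(230,290):
        p=atdepth(c,[r,k])
        if p[2]>.088 and np.hypot(*(p[:2]-T))<.03:P.append(p)
P=np.array(P);print(len(P),P.mean(0),np.percentile(P[:,2],[5,50,95]),cv2.minAreaRect(P[:,:2].astype(np.float32)))
w,v=np.linalg.eigh(np.cov(P[:,:2].T));print(np.degrees(np.arctan(v[1,1]/v[0,1])),w**.5)
E
```

```text
before
(np.float64(169.04210611979167), np.float64(0.0), -0.001, 0)
(np.float64(168.88161251183712), np.float64(0.0), -0.002, 0)
(np.float64(168.68690370501895), np.float64(1.0), -0.001, 0)
(np.float64(168.3840184067235), np.float64(1.0), -0.002, 0)
(np.float64(167.24754675662876), np.float64(-1.0), -0.001, 0)
after
(np.float64(170.11755741003788), np.float64(-59.0), -0.001, 0.001)
(np.float64(169.50941938920457), np.float64(-58.0), -0.001, 0.001)
(np.float64(168.56254438920453), np.float64(-60.0), -0.001, 0.001)
(np.float64(168.3032921993371), np.float64(-56.0), -0.001, 0)
(np.float64(168.20174893465907), np.float64(-57.0), -0.001, 0)
211 [0.59339317 0.18245337 0.09641712] [0.09139262 0.09658962 0.100246  ] ((0.5942661166191101, 0.18268892168998718), (0.01475432701408863, 0.036165185272693634), 31.44481086730957)
-59.01014806002272 [0.00431243 0.01036218]
```

>>> apply_moves --motion "0.0213 -0.0534 0 0; 0.0213 -0.0534 0 0; 0.0213 -0.0534 0 0; 0.0213 -0.0534 0 0; 0.0213 -0.0534 0 0; 0 0 0 10; 0 0 0 10; 0 0 0 10" --hand 255

```text
time: 27.85
tcp_pos: [0.5572, 0.1792, 0.1949]
tool_rot: [[1.0, -0.013, 0.001], [-0.013, -1.0, 0.001], [0.001, -0.001, -1.0]]
ft_force: [-0.0, 0.1, -0.0]
opening: 0.0004
```

>>> apply_moves --motion "0 0 0 10; 0 0 0 10; 0 0 0.02 10; 0 0 0.02 10; 0 0 0.02 10; 0 0 0.01 10.5; 0 0 0 0; 0 0 0 0"

```text
time: 28.85
tcp_pos: [0.558, 0.1782, 0.1249]
tool_rot: [[0.488, -0.873, 0.002], [-0.873, -0.488, 0.001], [0.0, -0.002, -1.0]]
ft_force: [-0.5, 0.4, -0.4]
opening: -0.0
```

```bash
python3 ck.py
```

```text
29.25 [0.558 0.177 0.124] x yaw -61.060259785404 0.0005149799264932308
[ 0.622  0.105  0.523 -0.005 -0.009 -0.001]
start_top [(0.63, [225.4, 289.2])]
timer_rim [(0.92, [209.3, 318.0])]
timer [(0.56, [236.8, 303.7])]
tab_mark [(0.58, [239.3, 304.3])]
green 23 [226.826 289.   ]
red 2 [224.  310.5]
```

>>> apply_moves --motion "0.0122 0.008 0 0; 0 0 0 0; 0 0 0.02 0; 0 0 0.016 0; 0 0 0.006 0; 0 0 0 0; 0 0 0 0"

```text
time: 30.32
tcp_pos: [0.5571, 0.1627, 0.0819]
tool_rot: [[0.484, -0.875, 0.001], [-0.875, -0.484, 0.0], [0.0, -0.001, -1.0]]
ft_force: [0.0, 0.4, -1.0]
opening: 0.0006
```

```bash
python3 ft.py
python3 - <<'E'
from h import *
c=imaging.capture("side")
cv2.imwrite("pics/c4.png",cv2.resize(c["image"][175:255,260:350,::-1],None,fx=7,fy=7,interpolation=cv2.INTER_CUBIC))
E
```

```text
30.725 [0.557 0.162 0.082] x yaw -61.07399871905761 0.0003312834219790448
[ 0.329  0.171  0.103  0.    -0.033 -0.003]
```

View pics/c4.png

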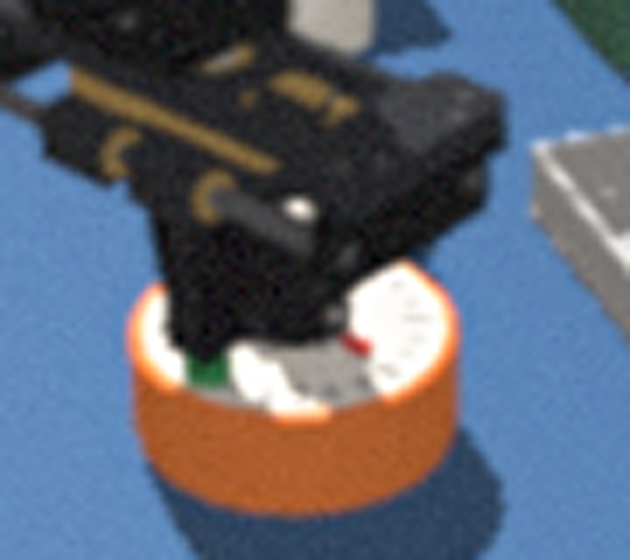

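>>> apply_moves --motion "0 0 0.002 0; 0 0 0.002 0; 0 0 0.002 0; 0 0 0.001 0; 0 0 0 0; 0 0 0 0"

```text
time: 31.52
tcp_pos: [0.557, 0.1626, 0.0749]
tool_rot: [[0.484, -0.875, 0.001], [-0.875, -0.484, 0.0], [0.0, -0.001, -1.0]]
ft_force: [0.2, 0.5, 2.5]
opening: 0.0004
```

```bash
python3 ft.py
```

```text
31.925 [0.557 0.162 0.075] x yaw -61.07069277466284 -0.00018756926288218234
[ 0.168  0.084  2.926  0.023 -0.049  0.009]
```

>>> apply_moves --motion "0 0 0.001 0; 0 0 0.001 0; 0 0 0 0; 0 0 0 0"

```text
time: 32.42
tcp_pos: [0.557, 0.1625, 0.0734]
tool_rot: [[0.484, -0.875, 0.001], [-0.875, -0.484, -0.0], [0.0, -0.0, -1.0]]
ft_force: [-1.9, -0.7, 7.7]
opening: 0.0004
```

```bash
python3 ft.py
```

```text
Traceback (most recent call last):
  File "ft.py", line 5, in <module>
    c=imaging.capture("side");s=manip.read_state();F.append(np.r_[s["ft_force"],s["wrist_torque"]])
ValueError: 200 camera calls are used up
```

>>> apply_moves --motion "0 0 -0.003 0; 0 0 -0.004 0; 0 0 -0.015 0; 0 0 -0.03 0; 0 0 -0.05 0; 0 0 -0.03 0; 0 0 0 0; 0 0 0 0"

```text
time: 33.52
tcp_pos: [0.5561, 0.1621, 0.2041]
tool_rot: [[0.484, -0.875, -0.001], [-0.875, -0.484, -0.001], [-0.0, 0.001, -1.0]]
ft_force: [-0.9, 0.7, 0.3]
opening: 0.0007
```

```bash
python3 -c "
from station import manip,order
s=manip.read_state();print(s['time'],s['tcp_pos'],s['ft_force'])
print(order.finish_job())"
```

```text
33.525 [0.55614401 0.16211715 0.20407578] [-0.86055369  0.74792904  0.2993549 ]
the job is handed in; nothing more can be done
None
```

I turned the orange timer's dial clockwise onto the red tab, pushed the green start button fully down and released it. I handed the job in at 33.5 s, with the gripper well clear of everything.

- **Dial:** After I let go, the top camera put the white line at about -58.5° to -59° and the tab at about -59.5°, so it is within about 1°. The gripper itself turned to about -60.6°, so roughly 1.5° was lost to slip in the grip.
- **Load on the glass:** The highest averaged pressing force while turning was about 16 N, or about 19 N with the timer's weight. The highest single reading was 16.7 N. Both are under the 30 N limit.
- **Start button:** The force rose to 7.7 N at the bottom of the stroke, above the 4 N it needs to be fully down. The fingertips were about 3.6 mm below the button's nominal top at that point. That counts as pushed, although by height alone it is slightly short of the full 4 mm.
- **Timer movement (check that disagreed):** The drum's centre did not move (within 0.1 mm). Comparing the pictures before and after, though, the drum is turned about 1.5° counter-clockwise, which is about 1.5 mm at the rim. This probably happened when the jaws closed squarely on the bar, since the turning itself pushed the other way. I did not try to undo it.
- **Not checked:** My 200 camera calls ran out during the button push. I have no picture after the push, so I judged the button and the final state by force and position only. I also did not re-measure the other objects; no contact with them showed in the force readings.

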